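# Swing the base plate home in the welding jig and pin it

### The arm

A 6-joint arm with a two-finger parallel gripper is mounted at the origin on the work surface. World frame = base frame: x ahead of the robot, y to its left, z up, the work surface at z = 0. Lengths are in m, angles in degrees, forces in N, time in s.
With the tool pointing down it reaches from about 0.4 to 0.825 m from the base axis. Payload 7 kg.
Tool frame: the origin (TCP) lies at the very end of the fingers, on their centre line; the grasp point (between the pads) lies 19 mm behind it (ctrl.hold_point_z is the distance from the TCP to the grasp point, in m); z points along the fingers, y is the line along which they close (so a half turn about z gives the same grasp; the last joint's range is limited). The gripper opens to 88 mm and grips with 3 to 60 N. Pads are 19 mm wide; open, the fingers measure 130 mm over their backs; the gripper's body (78 mm by 193 mm) begins 47 mm behind the grasp point.
Start: joints at [80.277, 20.546, 0.682, 0, -70.136, -16.507], TCP at [0.298, 0.605, 0.227] pointing down, gripper open.
Joint ranges: [-176.03, 176.03], [-82.01, 121.73], [-58.28, 71.71], [-173.87, 95.51], [-174.79, -0.11], [-173.66, 173.66]. Speed limits (degrees/s): [136.94, 136.94, 172.46, 180, 180, 180].

### API

Orientations are given as [roll, pitch, yaw] about the fixed x, y, z axes, in that order (R = Rz(yaw) Ry(pitch) Rx(roll)).
In Python, from plant import sensors, viewer, workorder, ctrl gives the robot as it stands.
- The arm moves only by the shell command python3 -m pendant 'ROWS'. ROWS is JSON, a list of rows, each a list of 3 entries, a list of its own where there are three numbers: the opening, from -1 (shut) to 1 (fully open), so that 0 is half open, then the shift along the tool's x, y, z in m, then the turn, a rotation vector about the tool's x, y, z in degrees. A call has 1 to 10 rows; each row is the pose to reach, as a shift and turn from the pose commanded when the call began, along the tool's axes at that moment; what a row does not reach only later rows make up. A row lasts 1/12 s, in which the tool goes at most 41.7 mm and 7.16 degrees, less where a joint would pass 70% of its speed; a pose out of reach is approached as far as the arm can. A call with a gripper value outside its range is refused whole. The fingers move at their own pace and stop on an object; the grip force is fixed at half the most. Time passes only in rows, so rows that repeat a pose let the fingers close. It gives the time, the measured TCP pose, the force, the opening and the grip force at its end, in the units of the state.
- sensors.get_obs(): the state, without advancing time (a new reading comes with each control period).
- viewer.snapshot(name): name is "scene" or "top" or "wrist"; returns the picture (480x640x3 uint8, red, green, blue); there is no depth.
- viewer.camera_params(name): a dict with "fx", "fy", "cx", "cy" (pixels), "extrinsics" (4x4, takes a point from world to camera coordinates). Camera axes: x right, y up, looking along -z (the intrinsics and any distortion apply to the point x, -y, -z); pixel columns grow to the right and rows downward; lengths in m; the calibration is good to about 2 mm. The wrist camera is an equidistant fisheye: a pixel r from the principal point sees the ray r / f radians off the axis. A picture is of the moment at which its call begins: read the wrist's pose just before it. camera_params takes no time and is no camera call; for the wrist camera it gives the pose at the moment of the call.
- workorder.close_job(): hands the job in; it is judged then, once.
The state is a dict: "clock": time; "joint_pos": joint angles; "qvel": joint speeds; "tau": joint torques, N m; "tool_pos": TCP position; "orientation": TCP orientation; "force": force on the tool from outside, world axes, zero at the start; "moment": the same for the moment, N m; "opening": finger opening in m; "gripper_force": force on a finger pad.
Only numpy, scipy, OpenCV 4.12 (cv2) and the standard library are available. Lean on these libraries where they do the work, as an engineer would, in place of code of your own. Each camera call takes 0.05 s, during which the arm holds its last target. There are 200 camera calls.

### The job

Square up the loose steel base plate in the welding jig without lifting it: push it at its free corner so that it swings round with the diagonally opposite corner bearing on the pair of pegs, until its short edge comes flush against the lone stop pin, and press it squarely home there for a moment so that the stop pin takes about 12 N (at least 8 N, never more than 25 N) while the opposite corner still bears on the pegs. Then take the straight-headed locating pin from the wooden block and drop it, without forcing, through the plate's hole into the jig's bore until its collar is down on the plate, and let go, leaving the plate flush and the other things where they are.

Things in the scene. Friction and masses are not known exactly. Their poses are not given: they have to be found in the camera images.
- jig: welding jig bolted to the bench: flat horizontal steel top 190 x 165 x 20 mm on two rails, top face 60 mm above the bench (does not move during the job, turned differently each time). Origin on the bench under the middle of the seated plate; axes x, y parallel to the seated plate's long and short edges, z up. The top spans x -85 to +105 mm and y -100 to +65 mm
- jig_nest (a point): point on the jig's top face where the plate's pivot corner must finally be; same axes as the jig. The seated plate then fills x 0 to 120 mm, y 0 to 90 mm from here
- corner_pegs: two steel dowel pegs, each 10 mm across and 18 mm high, standing on the jig's top round the nest; origin at jig_nest, jig axes. Peg centres at (10, -5) mm (bears on the plate's long edge) and (-5, 10) mm (bears on its short edge). At the start the plate's corner lies loose within about 10 mm of its place, not yet on the pegs
- stop_pin: the lone steel stop pin, 10 mm across, 18 mm high, origin at its foot; at (-5, 80) mm in jig_nest's frame: stops the plate's short edge x = 0. Rigid; bent by more than 25 N. Friction takes some of the push: 20 N on the far short face at y = 65 mm, square to it with little sideways force, puts 10 to 16 N on it with the rest on the pegs; pushing on round the arc levers the pivot corner out
- base_plate: loose steel post base plate 120 x 90 x 10 mm, about 0.8 kg, four 18 mm holes; lies flat on the jig, turned 0.25 to 0.45 rad clockwise (seen from above) from square. Origin: underside of its pivot corner (the one near the pegs); x along its long edge, y along its short edge, z up. Fills x 0 to 120, y 0 to 90 mm. Friction with the jig and the fingers is that of dry steel
- push_corner (a point): the plate's free corner, diagonally opposite the pivot corner, at half thickness: plate frame (120, 90, 5) mm. Pushing on the short face x = 120 mm beside it swings the plate counter-clockwise about the pegs with 2 to 6 N; follow it round the arc, as a straight push jams by friction
- plate_hole (a point): centre of the 18 mm hole nearest to the push corner, on the plate's top face: plate frame (98, 68, 10) mm
- jig_bore (a point): centre of the mouth of the jig's 18 mm through bore, on the jig's top face; the plate's hole lies over it when the plate is seated; in jig_nest's frame (98, 68, 0) mm
- pin_block: wooden block 130 x 50 x 60 mm fixed on the bench, two 18 mm holes 70 mm apart along its x, a pin standing in each; origin at the centre of its underside
- loc_pin: the locating pin, steel, upright in one hole of the block: shaft 16 mm across, 50 mm long below the collar, with a tapered 8 mm nose; collar 28 mm across, 4 mm thick; above it a straight knurled head 20 mm across, 46 mm long. Mass about 0.18 kg. Origin on its axis at the collar's underside (60 mm above the bench in the block, 70 mm when home on the plate), z up towards the head
- ball_pin: another pin with a 30 mm black ball on top, in the block's other hole; leave it alone. Origin at its collar's underside; ball centre 32 mm above
- spanner: steel spanner 170 mm long lying on the bench; leave it alone
- anchor: steel wedge anchor bolt, 100 mm long, lying on the bench; leave it alone
Not all that is in view belongs to the job. Of the things that look like the base_plate, the larger one is meant. Leave any green look-alike of the loc_pin alone.

How it is judged (in metres and radians):
On the way, in this order (a step that is already met when the one before it is completed fails the run):
1. the plate is being swung: pushed by the fingers with its opposite corner bearing on the pegs, not yet square (contact force between the fingers and base_plate above 0.5 N and contact force between base_plate and corner_pegs above 0.5 N and angle between the x axis of base_plate and the x axis of jig, either way round above 0.03 rad), for 0.1 s.
2. the plate is pressed flush on the stop pin with 8 to 25 N while its pivot corner still bears on the pegs, home in the nest (contact force between base_plate and stop_pin above 8 N and contact force between base_plate and corner_pegs above 0.5 N and angle between the x axis of base_plate and the x axis of jig, either way round below 0.02 rad and horizontal distance between base_plate and jig_nest below 0.002 m and contact force between the fingers and base_plate above 2 N), for 0.3 s.
At the end, for the whole second after the job is handed in: The plate lies flat, square to the jig within 0.02 rad (1.1 degrees) with its pivot corner within 2 mm of the nest point; the locating pin stands upright in the bore through the plate's hole with its collar down on the plate (within 2.5 mm); everything is released and at rest (angle between the x axis of base_plate and the x axis of jig, either way round below 0.02 rad and horizontal distance between base_plate and jig_nest below 0.002 m and z of base_plate in the frame of jig_nest below 0.002 m and horizontal distance between loc_pin and jig_bore below 0.003 m and z of loc_pin in the frame of jig_bore below 0.0125 m and angle between loc_pin's own z axis and vertical below 0.06 rad and linear speed of each of loc_pin, base_plate below 0.02 m/s); the robot touches nothing.
It fails at once if the plate is pressed on the stop pin with more than 25 N (contact force between base_plate and stop_pin above 25 N).
It fails at once if the plate is lifted or tipped off the jig by more than 6 mm (z of base_plate in the frame of jig_nest above 0.006 m or z of push_corner in the frame of jig_nest above 0.011 m).
It fails at once if the plate's pivot corner is taken more than 25 mm from its nest (horizontal distance between base_plate and jig_nest above 0.025 m).
It fails at once if the locating pin is forced with more than 25 N on the plate or the jig (contact force between loc_pin and base_plate above 25 N or contact force between loc_pin and jig above 25 N).
It fails at once if the ball pin, the spanner or the anchor is disturbed (distance of ball_pin from where it was at the start of the episode above 0.01 m or distance of any of spanner, anchor from where it was at the start of the episode above 0.015 m).
It also fails if it takes over 72 s, if anything falls off the work surface, if the arm or the gripper's body presses on something with over 40 N, if the wrist force passes 120 N, or if a joint passes its speed limit or range.

## Working session

There is one attempt and no reset: what is moved stays moved. The work goes in short steps, Python scripts to look and compute and a shell command to move; the robot and the scene stay as the last step left them, time stands still between calls to the robot, and variables do not carry over. Pictures are saved under pics/ and viewed, at most 10 in all, crops included, and the job is handed in when it is done.

```bash
ls; mkdir -p pics; python3 - <<'E'
from plant import sensors, viewer, workorder, ctrl
import cv2
for n in ["scene","top","wrist"]:
    p=viewer.camera_params(n); print(n,p)
    cv2.imwrite(f"pics/{n}0.png",viewer.snapshot(n)[:,:,::-1])
print(sensors.get_obs(), ctrl.hold_point_z)
E
```

```text
pics
scene {'fx': 534.8533398979492, 'fy': 534.8533398979492, 'cx': 316.76569900885397, 'cy': 239.8096808834677, 'extrinsics': array([[ 0.29910361,  0.95409816, -0.01528816, -0.19235894],
       [-0.65679145,  0.21746951,  0.72203324,  0.3664107 ],
       [ 0.69221529, -0.20592162,  0.69168943, -1.33789071],
       [ 0.        ,  0.        ,  0.        ,  1.        ]])}
top {'fx': 466.4674495861446, 'fy': 466.4674495861446, 'cx': 318.00218198191243, 'cy': 232.368799967695, 'extrinsics': array([[-0.16988092, -0.98545222, -0.00493864,  0.0844326 ],
       [ 0.95717354, -0.16619404,  0.23706193, -0.65287943],
       [-0.23443398,  0.03554516,  0.97148199, -0.86285209],
       [ 0.        ,  0.        ,  0.        ,  1.        ]])}
wrist {'fx': 371.64829954431775, 'fy': 371.64829954431775, 'cx': 320.61126579032253, 'cy': 243.34438319862235, 'extrinsics': array([[-0.44190867, -0.89705941,  0.00106659,  0.67486407],
       [ 0.85851172, -0.42326354, -0.28949196,  0.03619779],
       [ 0.26014294, -0.12701333,  0.95717985, -0.39097139],
       [ 0.        ,  0.        ,  0.        ,  1.        ]])}
{'clock': 0.15, 'joint_pos': array([ 8.02760167e+01,  2.05795286e+01,  6.45880399e-01, -1.28184058e-02,
       -7.01371473e+01, -1.65079711e+01]), 'qvel': array([-0.02313303, -0.07742232,  0.13763717,  0.11453632,  0.03773842,
        0.01279497]), 'tau': array([-1.10374178e-03, -5.83275640e+01,  2.93288344e+01,  7.00108320e+00,
        8.71163065e-03, -1.00483835e-04]), 'tool_pos': array([0.29821342, 0.60513504, 0.22587203]), 'orientation': array([ 1.79928698e+02, -8.56286849e-03, -2.62363118e+01]), 'force': array([-0.3097622 , -0.27851016, -1.22718996]), 'moment': array([-0.03929082,  0.00662059, -0.01374023]), 'gripper_force': 0.0, 'opening': 0.08757115440937109} 0.0188
```

View pics/top0.png

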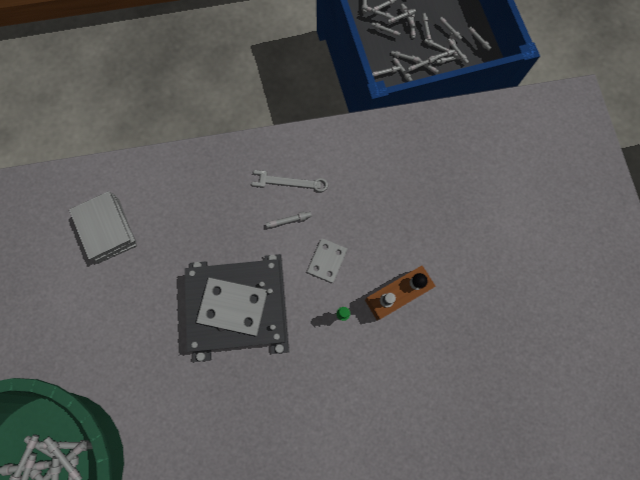

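View pics/scene0.png

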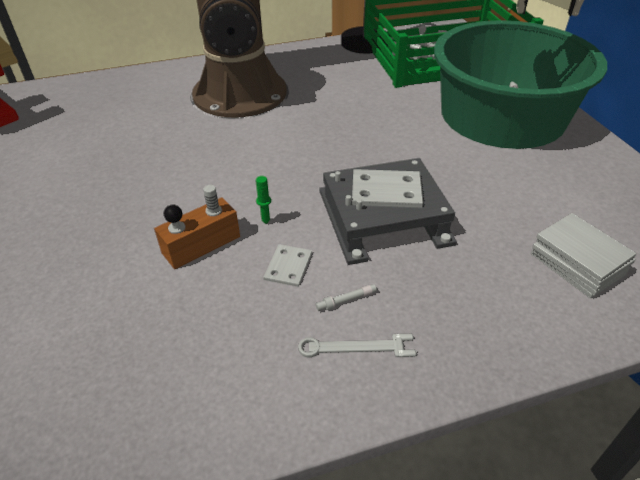

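```bash
cat > h.py <<'E'
import numpy as np, cv2
from scipy.spatial.transform import Rotation as R
from plant import sensors, viewer
def ray(n,p,uv):
    uv=np.atleast_2d(np.array(uv,float)); x=(uv[:,0]-p['cx'])/p['fx']; y=(uv[:,1]-p['cy'])/p['fy']
    if n=='wrist':
        r=np.hypot(x,y)+1e-12; s=np.sin(r)/r; d=np.c_[x*s,-y*s,-np.cos(r)]
    else: d=np.c_[x,-y,-np.ones_like(x)]
    E=p['extrinsics']; return -E[:3,:3].T@E[:3,3], d@E[:3,:3]
def toplane(n,p,uv,z):
    c,d=ray(n,p,uv); return c+d*((z-c[2])/d[:,2])[:,None]
def proj(n,p,X):
    E=p['extrinsics']; q=np.atleast_2d(X)@E[:3,:3].T+E[:3,3]; x,y,z=q[:,0],-q[:,1],-q[:,2]
    if n=='wrist':
        r=np.hypot(x,y)+1e-12; t=np.arctan2(r,z); a,b=t*x/r,t*y/r
    else: a,b=x/z,y/z
    return np.c_[p['fx']*a+p['cx'],p['fy']*b+p['cy']]
E
python3 - <<'E'
from h import *
np.set_printoptions(precision=4,suppress=True)
p=viewer.camera_params("top")
print("plate corners",toplane("top",p,[(212,278),(268,292),(260,335),(197,322)],.07))
print("peg,peg,stop tops",toplane("top",p,[(262,284),(270,290),(272,327)],.078))
print("pins",toplane("top",p,[(389,299)],.11),toplane("top",p,[(419,281)],.092),toplane("top",p,[(343,313)],.1))
E
```

```text
plate corners [[0.6037 0.1956 0.07  ]
 [0.5571 0.0896 0.07  ]
 [0.4776 0.1169 0.07  ]
 [0.523  0.2345 0.07  ]]
peg,peg,stop tops [[0.5737 0.0982 0.078 ]
 [0.5593 0.0844 0.078 ]
 [0.4882 0.091  0.078 ]]
pins [[ 0.5001 -0.1367  0.11  ]] [[ 0.5254 -0.204   0.092 ]] [[ 0.4898 -0.0472  0.1   ]]
```

View pics/wrist0.png

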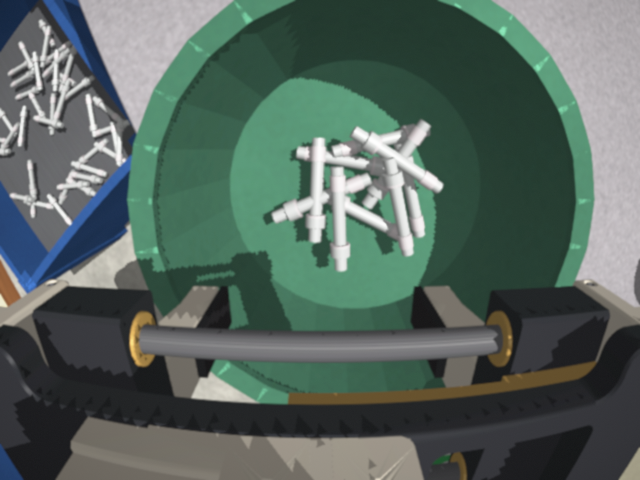

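```bash
python3 -m pendant '[[-1,[0.1,0.1,-0.03],[0,0,-5]],[-1,[0.351,0.323,-0.03],[0,0,-21]],[-1,[0.351,0.323,-0.03],[0,0,-21]],[-1,[0.351,0.323,-0.03],[0,0,-21]],[-1,[0.351,0.323,-0.03],[0,0,-21]],[-1,[0.351,0.323,-0.03],[0,0,-21]],[-1,[0.351,0.323,-0.03],[0,0,-21]],[-1,[0.351,0.323,-0.03],[0,0,-21]],[-1,[0.351,0.323,-0.03],[0,0,-21]],[-1,[0.351,0.323,-0.03],[0,0,-21]]]'; python3 -c "
from h import *
print(sensors.get_obs()['tool_pos'])"
```

```text
clock: 0.98
tool_pos: [0.448, 0.2161, 0.2538]
orientation: [-180.0, -0.0, -5.2]
force: [1.8, 0.2, -0.8]
opening: 0.0266
gripper_force: 0.0
[0.44802085 0.21606052 0.25378836]
```

```bash
python3 -m pendant '[[-1,[0.015,0.056,0],[0,0,0]],[-1,[0.015,0.056,0],[0,0,0]],[-1,[0.015,0.056,0],[0,0,0]],[-1,[0.015,0.056,0],[0,0,0]],[-1,[0.015,0.056,0],[0,0,0]]]'; python3 - <<'E'
from h import *
import pickle
p=viewer.camera_params("wrist"); im=viewer.snapshot("wrist")[:,:,::-1]
cv2.imwrite("pics/w1.png",im); pickle.dump((p,sensors.get_obs()),open("w1.pkl","wb"))
print(sensors.get_obs()['tool_pos'])
cv2.imwrite("pics/w1v.png",im)
E
```

```text
clock: 1.4
tool_pos: [0.4578, 0.1611, 0.2535]
orientation: [-180.0, -0.0, -5.3]
force: [-0.2, -0.1, 0.2]
opening: 0.0004
gripper_force: 0.0
[0.45773696 0.16151071 0.25347064]
```

View pics/w1v.png

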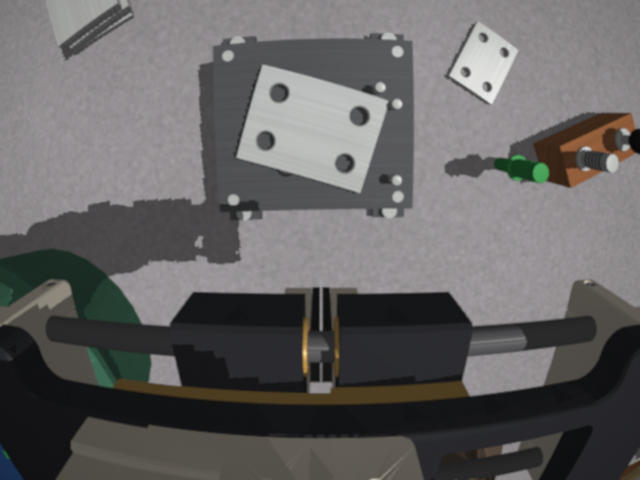

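```bash
cat >> h.py <<'E'
def ortho(n,p,im,z,x0,x1,y0,y1,s=3):
    """rows: x decreasing downward, cols: y decreasing rightward; s px/mm"""
    H,W=int((x1-x0)*1000*s),int((y1-y0)*1000*s)
    r,c=np.mgrid[:H,:W]; X=np.c_[(x1-(r.ravel()+.5)/1000/s),(y1-(c.ravel()+.5)/1000/s),np.full(H*W,z)]
    uv=proj(n,p,X).astype(np.float32).reshape(H,W,2)
    return cv2.remap(im,uv[...,0],uv[...,1],cv2.INTER_CUBIC)
def px2w(uv,x1,y1,s=3):
    uv=np.atleast_2d(uv); return np.c_[x1-(uv[:,1]+.5)/1000/s, y1-(uv[:,0]+.5)/1000/s]
E
cat > plate.py <<'E'
from h import *
def plate_fit(n,p,im,b=(.42,.66,.04,.30),z=.07,s=3,th=120):
    o=ortho(n,p,im,z,*b,s); g=cv2.cvtColor(o,cv2.COLOR_BGR2GRAY)
    m=cv2.morphologyEx((g>th).astype(np.uint8),cv2.MORPH_OPEN,np.ones((13,13)))
    cs=cv2.findContours(m,cv2.RETR_EXTERNAL,cv2.CHAIN_APPROX_NONE)[0]
    out=[]
    for c in cs:
        a=cv2.contourArea(c)/s/s
        if 9000<a<13000: out.append((a,c))
    return o,g,out
E
python3 - <<'E'
from plate import *
import pickle
np.set_printoptions(precision=4,suppress=True)
p,_=pickle.load(open("w1.pkl","rb")); im=cv2.imread("pics/w1.png")
o,g,out=plate_fit("wrist",p,im)
for a,c in out:
    r=cv2.minAreaRect(c); print(a,r[1][0]/3,r[1][1]/3,r[2]); print(px2w(cv2.boxPoints(r),.66,.30))
o2=ortho("wrist",p,im,.078,.46,.63,.06,.27,3)
cv2.imwrite("pics/o1.png",o2); print(o2.shape)
E
```

```text
10904.833333333334 121.16373697916667 91.30575561523438 21.693166732788086
[[0.5232 0.2352]
 [0.608  0.2014]
 [0.5633 0.0888]
 [0.4784 0.1226]]
(509, 630, 3)
```

View pics/o1.png

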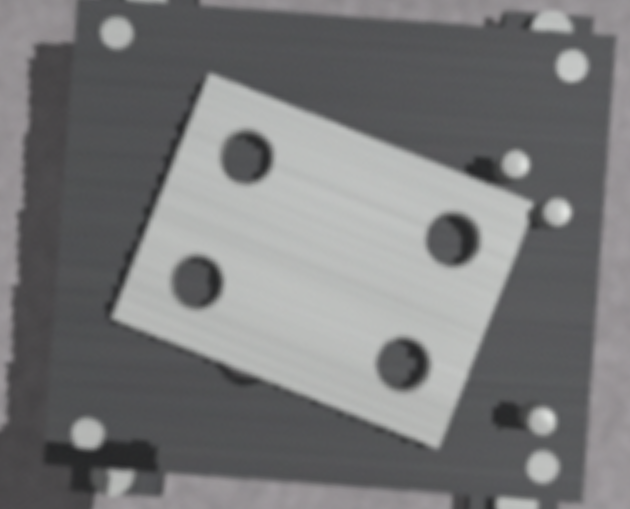

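```bash
cat > jig.py <<'E'
from h import *
from scipy.optimize import least_squares
def jig_fit(n,p,im,show=True,th=150):
    b=(.46,.63,.06,.27); o=ortho(n,p,im,.078,*b,3); g=cv2.GaussianBlur(cv2.cvtColor(o,cv2.COLOR_BGR2GRAY),(3,3),0)
    W=[]
    for u,v in [(516,165),(557,212),(542,421)]:
        y,x=np.mgrid[v-20:v+21,u-20:u+21]; w=np.clip(g[v-20:v+21,u-20:u+21].astype(float)-th,0,60)
        w*=np.hypot(x-u,y-v)<19
        W.append(px2w([[ (w*x).sum()/w.sum(),(w*y).sum()/w.sum()]],.63,.27)[0])
    W=np.array(W); J=np.array([[10,-5],[-5,10],[-5,80]])/1000
    f=lambda q:(J@np.array([[np.cos(q[2]),np.sin(q[2])],[-np.sin(q[2]),np.cos(q[2])]])+q[:2]-W).ravel()
    s=least_squares(f,[.56,.09,1.49]); return W,s.x,f(s.x)
E
python3 - <<'E'
from jig import *; import pickle
np.set_printoptions(precision=4,suppress=True)
p,_=pickle.load(open("w1.pkl","rb")); im=cv2.imread("pics/w1.png")
for th in(120,150):
    W,q,r=jig_fit("wrist",p,im,th=th); print(W,q,np.degrees(q[2]),r)
# plate in jig frame
a=q[2]; ex=np.array([np.cos(a),np.sin(a)]); ey=np.array([-np.sin(a),np.cos(a)])
for c in [[.5633,.0888],[.608,.2014],[.5232,.2352],[.4784,.1226]]:
    d=np.array(c)-q[:2]; print(d@ex,d@ey)
t=viewer.camera_params("top"); ti=viewer.snapshot("top")[:,:,::-1]; cv2.imwrite("pics/t1.png",ti)
print(proj("top",t,np.c_[W,[.078]*3]))
E
```

```text
[[0.5753 0.0977]
 [0.5593 0.0838]
 [0.4897 0.0889]] [0.5697 0.0881 1.499 ] 85.88440693493419 [ 0.0001 -0.      0.      0.     -0.0001 -0.    ]
[[0.5753 0.0973]
 [0.5594 0.0834]
 [0.49   0.0885]] [0.5698 0.0877 1.4988] 85.8736977866754 [ 0.0002  0.      0.0001  0.     -0.0003 -0.    ]
0.0006029078067432065 0.006558755264046455
0.11612743531602128 -0.02992320663163628
0.14373800953547863 0.05708906946358971
0.0282062864939834 0.09367077214489257
[[262.3358 283.1039]
 [270.4977 289.8863]
 [273.1551 325.8552]]
```

```bash
cat > rel.py <<'E'
from h import *
N=np.array([.5697,.0881]); A=np.radians(85.88)
def j2w(v,z): 
    c,s=np.cos(A),np.sin(A); return np.array([N[0]+c*v[0]-s*v[1],N[1]+s*v[0]+c*v[1],z])
def plate_tool(th,pt,z,c=None):
    """tool world pos & yaw for plate clockwise angle th(rad), plate point pt(m); corner c default on pegs"""
    s,k=np.sin(th),np.cos(th); ex=np.array([k,-s]); ey=np.array([s,k])
    if c is None: c=ex*(-.005*k-.010*s+.005)+ey*(.010*s-.005*k+.005)
    return j2w(np.array(c)+ex*pt[0]+ey*pt[1],z), np.degrees(A-th)-90
def rel(pos,yaw,T0,y0):
    """shift, turn in tool axes (roll 180) from (T0,yaw y0)"""
    M=R.from_euler('xyz',[180,0,y0],degrees=True).as_matrix()
    return np.round(M.T@(np.array(pos)-T0),4),round(-(yaw-y0),2)
E
python3 - <<'E'
from rel import *
o=sensors.get_obs(); T0,y0=o['tool_pos'],o['orientation'][2]; print(T0,o['orientation'])
for z in(.12,.063):
    P,Y=plate_tool(.307,(.120+.021+.017,.066),z,(.0006,.0066)); print(P,Y,rel(P,Y,T0,y0))
E
```

```text
[0.45769199 0.16173739 0.25342263] [ 1.79995820e+02  7.37966663e-03 -5.17363043e+00]
[0.5602867  0.26037936 0.12      ] -21.70980431051626 (array([ 0.0933, -0.1075,  0.1334]), np.float64(16.54))
[0.5602867  0.26037936 0.063     ] -21.70980431051626 (array([ 0.0933, -0.1075,  0.1904]), np.float64(16.54))
```

```bash
python3 -m pendant '[[-1,[0.03,-0.035,0.01],[0,0,5]],[-1,[0.06,-0.07,0.04],[0,0,10]],[-1,[0.0933,-0.1075,0.06],[0,0,16.5]],[-1,[0.0933,-0.1075,0.1],[0,0,16.5]],[-1,[0.0933,-0.1075,0.13],[0,0,16.5]],[-1,[0.0933,-0.1075,0.16],[0,0,16.5]],[-1,[0.0933,-0.1075,0.18],[0,0,16.5]],[-1,[0.0933,-0.1075,0.19],[0,0,16.5]],[-1,[0.0933,-0.1075,0.19],[0,0,16.5]],[-1,[0.0933,-0.1075,0.19],[0,0,16.5]]]'
python3 -m pendant '[[-1,[0,0,0],[0,0,0]],[-1,[0,0,0],[0,0,0]],[-1,[0,0,0],[0,0,0]]]'
python3 - <<'E'
from h import *
o=sensors.get_obs();print(o['tool_pos'],o['orientation'],o['force'])
im=viewer.snapshot("wrist")[:,:,::-1]; cv2.imwrite("pics/w2.png",im)
E
```

```text
clock: 2.33
tool_pos: [0.5605, 0.2605, 0.0636]
orientation: [180.0, -0.0, -21.6]
force: [0.5, 0.4, 0.6]
opening: 0.0006
gripper_force: 0.0
clock: 2.58
tool_pos: [0.5608, 0.26, 0.0644]
orientation: [-179.9, -0.0, -21.7]
force: [0.0, 0.1, 0.3]
opening: 0.0006
gripper_force: 0.0
[0.56079203 0.26000821 0.0644257 ] [-1.79920437e+02 -4.06253165e-02 -2.17123989e+01] [0.0459364  0.09019252 0.30276432]
```

View pics/w2.png

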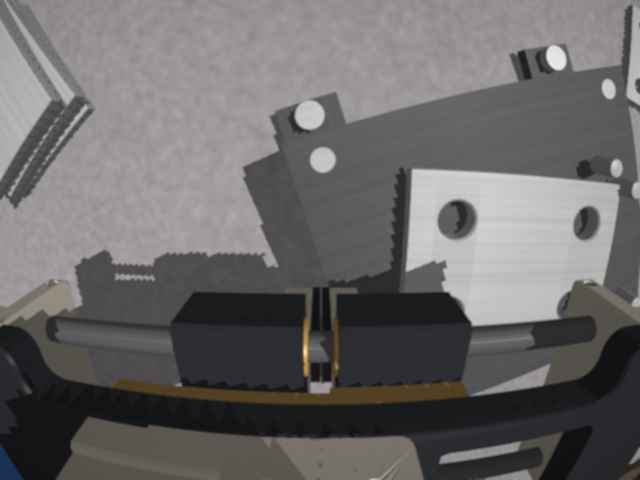

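```bash
python3 -m pendant '[[-1,[0,0.004,0],[0,0,0]],[-1,[0,0.008,0],[0,0,0]],[-1,[0,0.012,0],[0,0,0]],[-1,[0,0.014,0],[0,0,0]],[-1,[0,0.014,0],[0,0,0]]]'
python3 -m pendant '[[-1,[0,0.001,0],[0,0,0]],[-1,[0,0.002,0],[0,0,0]],[-1,[0,0.003,0],[0,0,0]],[-1,[0,0.003,0],[0,0,0]]]'
python3 -m pendant '[[-1,[0,0.001,0],[0,0,0]],[-1,[0,0.002,0],[0,0,0]],[-1,[0,0.003,0],[0,0,0]],[-1,[0,0.003,0],[0,0,0]]]'
```

```text
clock: 3.05
tool_pos: [0.5551, 0.2458, 0.0636]
orientation: [180.0, 0.0, -21.8]
force: [-0.4, 0.1, -0.4]
opening: 0.0006
gripper_force: 0.0
clock: 3.38
tool_pos: [0.5541, 0.2436, 0.0635]
orientation: [180.0, 0.0, -21.7]
force: [-0.4, -0.2, -0.3]
opening: 0.0005
gripper_force: 0.0
clock: 3.72
tool_pos: [0.553, 0.2407, 0.0635]
orientation: [180.0, 0.0, -21.7]
force: [-0.7, 0.1, 0.0]
opening: 0.0003
gripper_force: 0.0
```

```bash
python3 -m pendant '[[-1,[0,0.001,0],[0,0,0]],[-1,[0,0.002,0],[0,0,0]],[-1,[0,0.002,0],[0,0,0]]]'|sed -n 2,4p
python3 -m pendant '[[-1,[0,0.001,0],[0,0,0]],[-1,[0,0.002,0],[0,0,0]],[-1,[0,0.002,0],[0,0,0]]]'|sed -n 2,4p
python3 -m pendant '[[-1,[0,0.001,0],[0,0,0]],[-1,[0,0.002,0],[0,0,0]],[-1,[0,0.002,0],[0,0,0]]]'|sed -n 2,4p
```

```text
tool_pos: [0.5525, 0.2393, 0.0636]
orientation: [-180.0, -0.0, -21.7]
force: [-0.3, 1.1, -1.7]
tool_pos: [0.5517, 0.2376, 0.0636]
orientation: [-179.9, -0.0, -21.7]
force: [0.3, 3.3, -1.8]
tool_pos: [0.5514, 0.2372, 0.0637]
orientation: [-179.8, -0.0, -21.7]
force: [-1.1, 9.4, -2.7]
```

```bash
python3 - <<'E'
from rel import *
o=sensors.get_obs(); print(o['tool_pos'],o['force'])
T=np.array([.5512,.2358,.0637]); y0=-21.71
# solve plate coords of commanded tool
P0,_=plate_tool(.307,(0,0),0); a=A-.307; d=T-P0; pt=(d[0]*np.cos(a)+d[1]*np.sin(a),-d[0]*np.sin(a)+d[1]*np.cos(a)); print(pt)
for th in np.linspace(.307,.0,21)[1:]:
    P,Y=plate_tool(th,pt,T[2]); print(round(th,3),*rel(P,Y,T,y0))
E
```

```text
[0.55136514 0.23718722 0.06374295] [-1.10824469  9.35762533 -2.70172843]
(np.float64(0.13316850253389992), np.float64(0.06856707964327101))
0.292 [-0.0018  0.001   0.    ] -0.88
0.276 [-0.0036  0.002   0.    ] -1.76
0.261 [-0.0054  0.003   0.    ] -2.64
0.246 [-0.0072  0.0041  0.    ] -3.52
0.23 [-0.009   0.0052  0.    ] -4.4
0.215 [-0.0108  0.0063  0.    ] -5.28
0.2 [-0.0125  0.0074  0.    ] -6.16
0.184 [-0.0142  0.0086  0.    ] -7.04
0.169 [-0.0159  0.0098  0.    ] -7.92
0.154 [-0.0176  0.011   0.    ] -8.8
0.138 [-0.0193  0.0122  0.    ] -9.67
0.123 [-0.021   0.0134  0.    ] -10.55
0.107 [-0.0227  0.0147  0.    ] -11.43
0.092 [-0.0243  0.016   0.    ] -12.31
0.077 [-0.0259  0.0173  0.    ] -13.19
0.061 [-0.0275  0.0186  0.    ] -14.07
0.046 [-0.0291  0.02    0.    ] -14.95
0.031 [-0.0307  0.0213  0.    ] -15.83
0.015 [-0.0322  0.0227  0.    ] -16.71
0.0 [-0.0338  0.0242  0.    ] -17.59
```

```bash
python3 -m pendant '[[-1,[-0.0018,0.001,0],[0,0,-0.9]],[-1,[-0.0036,0.002,0],[0,0,-1.8]],[-1,[-0.0054,0.003,0],[0,0,-2.6]],[-1,[-0.0072,0.0041,0],[0,0,-3.5]],[-1,[-0.009,0.0052,0],[0,0,-4.4]]]'
python3 - <<'E'
from rel import *
from plate import *
p=viewer.camera_params("top"); im=viewer.snapshot("top")[:,:,::-1].copy(); cv2.imwrite("pics/t2.png",im)
for th in (100,130):
  for n,i in (("t1",cv2.imread("pics/t1.png")),("now",im)):
    o,g,out=plate_fit("top",p,i,th=th)
    for a,c in out:
        r=cv2.minAreaRect(c); print(n,a,r[1][0]/3,r[1][1]/3,r[2],px2w(cv2.boxPoints(r),.66,.30).round(4).tolist())
E
```

```text
clock: 4.88
tool_pos: [0.5409, 0.2355, 0.0637]
orientation: [-179.8, -0.0, -17.3]
force: [-1.2, 9.0, -1.9]
opening: 0.0005
gripper_force: 3.8
```

```bash
python3 - <<'E'
from rel import *
T,y0=plate_tool(.230,(.1332,.0686),.0637); print(T,y0)
for th in np.linspace(.23,.0,16)[1:]:
    P,Y=plate_tool(th,(.1332,.0686),T[2]); print(round(th,3),*rel(P,Y,T,y0))
im=cv2.imread("pics/t2.png"); v=cv2.resize(im[220:380,140:340],None,fx=4,fy=4,interpolation=cv2.INTER_CUBIC); cv2.imwrite("pics/t2v.png",v[:600])
E
```

```text
[0.54086757 0.23433924 0.0637    ] -17.298029288008934
0.215 [-0.0018  0.001   0.    ] -0.88
0.199 [-0.0037  0.002   0.    ] -1.76
0.184 [-0.0055  0.003   0.    ] -2.64
0.169 [-0.0073  0.004   0.    ] -3.51
0.153 [-0.0091  0.0051  0.    ] -4.39
0.138 [-0.0108  0.0062  0.    ] -5.27
0.123 [-0.0126  0.0073  0.    ] -6.15
0.107 [-0.0143  0.0084  0.    ] -7.03
0.092 [-0.0161  0.0096  0.    ] -7.91
0.077 [-0.0178  0.0108  0.    ] -8.79
0.061 [-0.0195  0.012   0.    ] -9.66
0.046 [-0.0212  0.0132  0.    ] -10.54
0.031 [-0.0228  0.0144  0.    ] -11.42
0.015 [-0.0245  0.0157  0.    ] -12.3
0.0 [-0.0261  0.017   0.    ] -13.18
```

View pics/t2v.png

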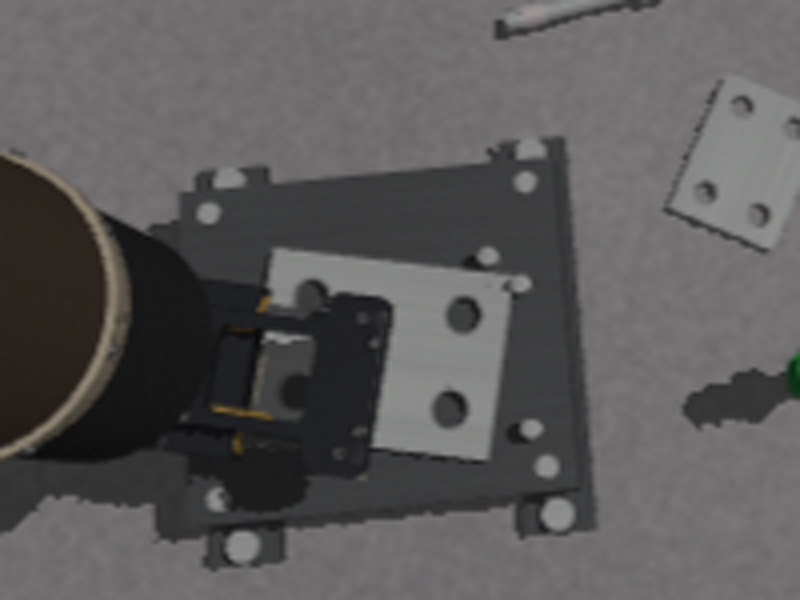

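```bash
python3 -m pendant '[[-1,[-0.0018,0.001,0],[0,0,-0.9]],[-1,[-0.0037,0.002,0],[0,0,-1.8]],[-1,[-0.0055,0.003,0],[0,0,-2.6]],[-1,[-0.0073,0.004,0],[0,0,-3.5]],[-1,[-0.0091,0.0051,0],[0,0,-4.4]],[-1,[-0.0108,0.0062,0],[0,0,-5.3]],[-1,[-0.0126,0.0073,0],[0,0,-6.2]],[-1,[-0.0143,0.0084,0],[0,0,-7]],[-1,[-0.0161,0.0096,0],[0,0,-7.9]]]'
python3 - <<'E'
from rel import *
from plate import *
p=viewer.camera_params("top"); im=viewer.snapshot("top")[:,:,::-1].copy(); cv2.imwrite("pics/t3.png",im)
o=ortho("top",p,im,.07,.46,.63,.06,.24,4)
cv2.imwrite("pics/t3v.png",cv2.resize(o,(600,567)))
T,y0=plate_tool(.092,(.1332,.0686),.0637); print(T,y0)
for th in np.linspace(.092,.0,7)[1:]:
    P,Y=plate_tool(th,(.1332,.0686),T[2]); print(round(th,3),*rel(P,Y,T,y0))
E
```

```text
clock: 5.68
tool_pos: [0.5225, 0.2308, 0.0636]
orientation: [-179.9, -0.0, -9.4]
force: [-2.2, 7.6, -2.3]
opening: 0.0003
gripper_force: 3.5
[0.52268058 0.22997636 0.0637    ] -9.391211715203582
0.077 [-0.0019  0.0009  0.    ] -0.88
0.061 [-0.0037  0.0019  0.    ] -1.76
0.046 [-0.0056  0.0029  0.    ] -2.64
0.031 [-0.0074  0.0039  0.    ] -3.51
0.015 [-0.0092  0.0049  0.    ] -4.39
0.0 [-0.011  0.006  0.   ] -5.27
```

View pics/t3v.png

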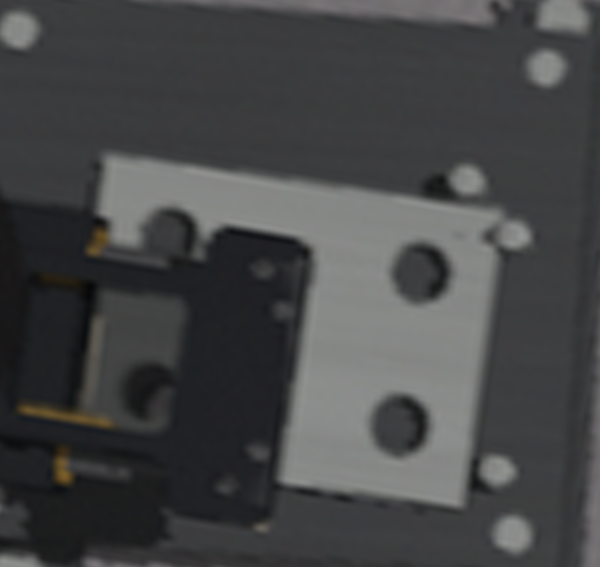

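```bash
python3 -m pendant '[[-1,[-0.0019,0.0009,0],[0,0,-0.9]],[-1,[-0.0037,0.0019,0],[0,0,-1.8]],[-1,[-0.0056,0.0029,0],[0,0,-2.6]],[-1,[-0.0074,0.0039,0],[0,0,-3.5]],[-1,[-0.0083,0.0044,0],[0,0,-4]],[-1,[-0.0092,0.0049,0],[0,0,-4.4]]]'
python3 -m pendant '[[-1,[-0.0009,0.0005,0],[0,0,-0.5]],[-1,[-0.0018,0.001,0],[0,0,-0.9]],[-1,[-0.0018,0.001,0],[0,0,-0.9]]]'
cat > edge.py <<'E'
from plate import *; from rel import *
# plate right short edge & top long edge in the jig frame from the top camera
def jig_ortho(n,p,im,z,x0,x1,y0,y1,s=4):
    W,H=int((x1-x0)*1000*s),int((y1-y0)*1000*s); r,c=np.mgrid[:H,:W]
    X=np.array([j2w(v,z) for v in np.c_[x0+(c.ravel()+.5)/1000/s,y0+(r.ravel()+.5)/1000/s]])
    uv=proj(n,p,X).astype(np.float32).reshape(H,W,2); return cv2.remap(im,uv[...,0],uv[...,1],cv2.INTER_CUBIC)
def measure(n,p,im,lx=(.02,.11),ly=(.022,.066)):
    """subpixel edge lines: short edge x(y), long edge y(x), at z=.07 in jig frame"""
    s=4; x0,y0=-.02,-.02
    g=cv2.GaussianBlur(cv2.cvtColor(jig_ortho(n,p,im,.07,x0,.13,y0,.11,s),cv2.COLOR_BGR2GRAY),(5,5),0).astype(float)
    P=[]
    for v in np.arange(*ly,.001):
        row=np.diff(g[int((v-y0)*4000)])[:100]; k=row.argmax(); P.append((v*1000,(k+1)/4-20))
    Q=[]
    for u in np.arange(*lx,.001):
        col=np.diff(g[:,int((u-x0)*4000)])[:100]; k=col.argmax(); Q.append((u*1000,(k+1)/4-20))
    out=[]
    for a in (np.array(P),np.array(Q)):
        f=np.polyfit(*a.T,1); 
        for _ in range(4):
            e=abs(a[:,1]-np.polyval(f,a[:,0])); k=e<max(.4,1.5*np.median(e)); f=np.polyfit(*a[k].T,1)
        out.append((f.round(4),k.sum(),len(a)))
    return out
E
python3 - <<'E'
from edge import *
p=viewer.camera_params("top"); im=viewer.snapshot("top")[:,:,::-1].copy(); cv2.imwrite("pics/t4.png",im)
for f in("t3","t4"): print(f,measure("top",p,cv2.imread(f"pics/{f}.png")))
# peg tops bias in top camera: centroid of bright blobs in jig frame z=.078
g=cv2.cvtColor(jig_ortho("top",p,cv2.imread("pics/t1.png"),.078,-.02,.02,-.02,.1),cv2.COLOR_BGR2GRAY).astype(float)
for X,Y in((10,-5),(-5,10),(-5,80)):
    u,v=(X+20)*4,(Y+20)*4; y,x=np.mgrid[v-28:v+29,u-28:u+29]; w=np.clip(g[v-28:v+29,u-28:u+29]-120,0,80); w*=np.hypot(x-u,y-v)<28; print(X,Y,(w*x).sum()/w.sum()/4-20,(w*y).sum()/w.sum()/4-20)
E
```

```text
clock: 6.23
tool_pos: [0.5129, 0.2279, 0.0638]
orientation: [-179.8, -0.1, -5.0]
force: [0.5, 9.9, -3.0]
opening: 0.0
gripper_force: 4.5
clock: 6.48
tool_pos: [0.5122, 0.2279, 0.0643]
orientation: [-179.7, -0.2, -4.1]
force: [1.4, 9.5, -3.4]
opening: 0.0005
gripper_force: 4.9
t3 [(array([ 0.0885, -1.2349]), np.int64(42), 44), (array([-0.0694,  2.448 ]), np.int64(69), 90)]
t4 [(array([-0.0155,  1.3501]), np.int64(31), 44), (array([0.0037, 2.1725]), np.int64(69), 90)]
10 -5 10.603305235137533 -4.334272404614019
-5 10 -4.542791687121584 10.889666175748651
-5 80 -6.727982954545455 80.93167613636363
```

```bash
python3 -m pendant '[[-1,[0.0005,0,0],[0,0,0]],[-1,[0.001,0,0],[0,0,0]],[-1,[0.001,0,0],[0,0,0]]]'
python3 -m pendant '[[-1,[0.0005,0.0003,0],[0,0,0]],[-1,[0.0005,0.0006,0],[0,0,0]],[-1,[0.0005,0.001,0],[0,0,0]],[-1,[0.0005,0.001,0],[0,0,0]]]'
```

```text
clock: 6.78
tool_pos: [0.5127, 0.2278, 0.0641]
orientation: [-179.8, -0.1, -4.1]
force: [-1.6, 12.0, -2.8]
opening: 0.0001
gripper_force: 5.5
clock: 7.12
tool_pos: [0.513, 0.2277, 0.0641]
orientation: [-179.7, -0.2, -4.1]
force: [-3.4, 15.5, -2.2]
opening: 0.0006
gripper_force: 7.4
```

```bash
python3 -m pendant '[[-1,[0,0.0003,0],[0,0,0]],[-1,[0,0.0006,0],[0,0,0]],[-1,[0,0.0006,0],[0,0,0]],[-1,[0,0.0006,0],[0,0,0]],[-1,[0,0.0006,0],[0,0,0]]]'
```

```text
clock: 7.53
tool_pos: [0.5131, 0.2276, 0.0642]
orientation: [-179.6, -0.2, -4.1]
force: [-3.0, 16.5, -3.7]
opening: 0.0006
gripper_force: 8.3
```

```bash
python3 -m pendant '[[-1,[0,0.0003,0],[0,0,0]],[-1,[0,0.0006,0],[0,0,0]],[-1,[0,0.0007,0],[0,0,0]],[-1,[0,0.0007,0],[0,0,0]],[-1,[0,0.0007,0],[0,0,0]],[-1,[0,0.0007,0],[0,0,0]],[-1,[0,0.0007,0],[0,0,0]]]'
python3 - <<'E'
from edge import *
p=viewer.camera_params("top"); im=viewer.snapshot("top")[:,:,::-1].copy(); cv2.imwrite("pics/t5.png",im)
for f in("t4","t5"): print(f,measure("top",p,cv2.imread(f"pics/{f}.png")))
print(sensors.get_obs()['force'])
E
```

```text
clock: 8.12
tool_pos: [0.5132, 0.2276, 0.0644]
orientation: [-179.6, -0.2, -4.1]
force: [-4.3, 19.7, -2.6]
opening: 0.0006
gripper_force: 9.4
t4 [(array([-0.0155,  1.3501]), np.int64(31), 44), (array([0.0037, 2.1725]), np.int64(69), 90)]
t5 [(array([ 0.0194, -0.3295]), np.int64(32), 44), (array([-0.0033,  2.1115]), np.int64(76), 90)]
[-4.35542565 19.6752783  -1.72910312]
```

```bash
python3 -m pendant '[[-1,[-0.0003,0,0],[0,0,0]],[-1,[-0.0006,0,0],[0,0,0]],[-1,[-0.0006,0,0],[0,0,0]],[-1,[-0.0006,0,0],[0,0,0]],[-1,[-0.0006,0,0],[0,0,0]],[-1,[-0.0006,0,0],[0,0,0]],[-1,[-0.0006,0,0],[0,0,0]],[-1,[-0.0006,0,0],[0,0,0]]]'
```

```text
clock: 8.83
tool_pos: [0.513, 0.2276, 0.0645]
orientation: [-179.6, -0.2, -4.1]
force: [-2.5, 18.3, -2.7]
opening: 0.0004
gripper_force: 8.9
```

```bash
python3 -m pendant '[[-1,[-0.0002,0.0002,0],[0,0,0]],[-1,[-0.0004,0.0005,0],[0,0,0]],[-1,[-0.0004,0.0005,0],[0,0,0]],[-1,[-0.0004,0.0005,0],[0,0,0]],[-1,[-0.0004,0.0005,0],[0,0,0]],[-1,[-0.0004,0.0005,0],[0,0,0]],[-1,[-0.0004,0.0005,0],[0,0,0]],[-1,[-0.0004,0.0005,0],[0,0,0]]]'; python3 -c "
from h import *
print(sensors.get_obs())"
```

```text
clock: 9.5
tool_pos: [0.513, 0.2276, 0.0647]
orientation: [-179.5, -0.3, -4.1]
force: [-2.8, 19.5, -2.4]
opening: 0.0007
gripper_force: 9.5
{'clock': 9.5, 'joint_pos': array([ 43.83321374,  18.81493556, -25.7219318 ,  -0.14834735,
       -44.93358043,  42.20204753]), 'qvel': array([ 0.01804293,  0.05894094, -0.06708829,  0.0084263 , -0.00615438,
        0.06630096]), 'tau': array([-10.23969948, -48.66878629,  14.957892  ,   8.13634604,
        -4.2522338 ,   0.06257586]), 'tool_pos': array([0.51295999, 0.22755425, 0.06472121]), 'orientation': array([-179.53675319,   -0.27732461,   -4.07039462]), 'force': array([-2.75221716, 19.46086453, -2.41537128]), 'moment': array([7.07791301, 0.86248499, 0.02452423]), 'gripper_force': 9.452075958251953, 'opening': 0.000745429094430845}
```

```bash
python3 -m pendant '[[-1,[-0.0003,0,0],[0,0,0]],[-1,[-0.0006,0,0],[0,0,0]],[-1,[-0.0008,0,0],[0,0,0]],[-1,[-0.0008,0,0],[0,0,0]],[-1,[-0.0008,0,0],[0,0,0]],[-1,[-0.0008,0,0],[0,0,0]],[-1,[-0.0008,0,0],[0,0,0]],[-1,[-0.0008,0,0],[0,0,0]]]'; python3 -c "
from h import *
print(sensors.get_obs()['force'])"
```

```text
clock: 10.17
tool_pos: [0.5126, 0.2276, 0.0649]
orientation: [-179.5, -0.3, -4.1]
force: [-0.7, 17.8, -2.6]
opening: 0.0005
gripper_force: 8.9
[-0.69331656 17.77093646 -2.55257705]
```

```bash
python3 -m pendant '[[-1,[-0.0001,0.0003,0],[0,0,0]],[-1,[-0.0003,0.0006,0],[0,0,0]],[-1,[-0.0003,0.0006,0],[0,0,0]],[-1,[-0.0003,0.0006,0],[0,0,0]],[-1,[-0.0003,0.0006,0],[0,0,0]],[-1,[-0.0003,0.0006,0],[0,0,0]],[-1,[-0.0003,0.0006,0],[0,0,0]],[-1,[-0.0003,0.0006,0],[0,0,0]]]'; python3 -c "
from h import *
print(sensors.get_obs()['force'])"
```

```text
clock: 10.83
tool_pos: [0.5126, 0.2275, 0.0651]
orientation: [-179.5, -0.4, -4.1]
force: [0.7, 18.9, -2.2]
opening: 0.0002
gripper_force: 9.7
[ 0.74658426 18.88477642 -2.21053722]
```

```bash
python3 -m pendant '[[-1,[0,0,0],[0,0,0]],[-1,[0,0,0],[0,0,0]],[-1,[0,0,0],[0,0,0]],[-1,[0,0,0],[0,0,0]],[-1,[0,-0.002,0],[0,0,0]],[-1,[0,-0.008,0],[0,0,0]],[-1,[0,-0.02,0],[0,0,0]],[-1,[0,-0.02,-0.04],[0,0,0]],[-1,[0,-0.02,-0.08],[0,0,0]],[-1,[-0.03,0,-0.12],[0,0,0]]]'
python3 -m pendant '[[-1,[-0.035,0.04,-0.04],[0,0,0]],[-1,[-0.035,0.075,-0.07],[0,0,0]],[-1,[-0.035,0.075,-0.07],[0,0,0]],[-1,[-0.035,0.075,-0.07],[0,0,0]],[-1,[-0.035,0.075,-0.07],[0,0,0]]]'
python3 - <<'E'
from edge import *; from jig import jig_fit
import pickle
np.set_printoptions(precision=4,suppress=True)
print(sensors.get_obs()['tool_pos'])
p=viewer.camera_params("wrist"); im=viewer.snapshot("wrist")[:,:,::-1].copy(); cv2.imwrite("pics/w3.png",im); pickle.dump((p,sensors.get_obs()),open("w3.pkl","wb"))
print(jig_fit("wrist",p,im)); print(measure("wrist",p,im,ly=(.022,.07)))
o,g,out=plate_fit("wrist",p,im)
for a,c in out:
    r=cv2.minAreaRect(c); print(a,r[1][0]/3,r[1][1]/3,r[2]); print(np.array([np.linalg.solve(np.c_[[np.cos(A),np.sin(A)],[-np.sin(A),np.cos(A)]],q-N) for q in px2w(cv2.boxPoints(r),.66,.30)]))
p=viewer.camera_params("top"); im=viewer.snapshot("top")[:,:,::-1].copy(); cv2.imwrite("pics/t6.png",im)
E
```

```text
clock: 11.67
tool_pos: [0.4898, 0.2299, 0.1765]
orientation: [179.9, -0.1, -4.1]
force: [1.4, 1.3, 2.0]
opening: 0.0003
gripper_force: 0.0
clock: 12.08
tool_pos: [0.4465, 0.1553, 0.2459]
orientation: [-179.9, -0.1, -4.2]
force: [-0.2, 0.3, -0.9]
opening: 0.0003
gripper_force: 0.0
[0.4465 0.1553 0.2459]
(array([[0.5752, 0.0973],
       [0.5593, 0.0834],
       [0.49  , 0.0885]]), array([0.5698, 0.0877, 1.4995]), array([ 0.0003, -0.    ,  0.0001,  0.    , -0.0004, -0.    ]))
[(array([-0.0082,  0.5897]), np.int64(47), 49), (array([0.0021, 1.7332]), np.int64(86), 90)]
10889.722222222223 120.97186279296875 91.36220296223958 3.7564525604248047
[[ 0.1206  0.0933]
 [ 0.1211  0.0019]
 [ 0.0002  0.0012]
 [-0.0004  0.0925]]
```

```bash
python3 - <<'E'
from rel import *
o=sensors.get_obs(); T0,y0=o['tool_pos'],o['orientation'][2]; print(T0,y0)
for v,z in(((.022,.116),.15),((.022,.116),.064),((.022,.104),.064)): print(rel(j2w(v,z),np.degrees(A)-90,T0,y0))
E
```

```text
[0.44631601 0.15579746 0.24385935] -4.155690078061933
(array([0.012 , 0.0367, 0.0939]), np.float64(-0.04))
(array([0.012 , 0.0367, 0.1799]), np.float64(-0.04))
(array([0.024 , 0.0366, 0.1799]), np.float64(-0.04))
```

```bash
python3 -m pendant '[[-1,[0.012,0.0367,0.03],[0,0,0]],[-1,[0.012,0.0367,0.06],[0,0,0]],[-1,[0.012,0.0367,0.09],[0,0,0]],[-1,[0.012,0.0367,0.13],[0,0,0]],[-1,[0.012,0.0367,0.16],[0,0,0]],[-1,[0.012,0.0367,0.178],[0,0,0]],[-1,[0.012,0.0367,0.178],[0,0,0]],[-1,[0.017,0.0367,0.178],[0,0,0]],[-1,[0.022,0.0367,0.178],[0,0,0]],[-1,[0.022,0.0367,0.178],[0,0,0]]]'
python3 -m pendant '[[-1,[0.001,0,0],[0,0,0]],[-1,[0.002,0,0],[0,0,0]],[-1,[0.002,0,0],[0,0,0]]]' | sed -n 2,4p
python3 -m pendant '[[-1,[0.0005,0,0],[0,0,0]],[-1,[0.001,0,0],[0,0,0]],[-1,[0.001,0,0],[0,0,0]]]' | sed -n 2,4p
python3 -m pendant '[[-1,[0.0005,0,0],[0,0,0]],[-1,[0.001,0,0],[0,0,0]],[-1,[0.001,0,0],[0,0,0]]]' | sed -n 2,4p
```

```text
clock: 13.02
tool_pos: [0.4678, 0.1185, 0.0675]
orientation: [-179.9, -0.1, -4.1]
force: [0.1, 0.1, 0.3]
opening: 0.0004
gripper_force: 0.0
tool_pos: [0.4683, 0.1177, 0.0672]
orientation: [-179.9, -0.1, -4.1]
force: [-0.1, -0.2, -0.5]
tool_pos: [0.4689, 0.1175, 0.0667]
orientation: [-180.0, -0.0, -4.1]
force: [-0.2, 0.4, 0.5]
tool_pos: [0.4692, 0.1173, 0.0665]
orientation: [180.0, 0.1, -4.1]
force: [-4.6, 2.5, 4.0]
```

```bash
python3 -m pendant '[[-1,[-0.002,0,0],[0,0,0]],[-1,[-0.003,0,0.001],[0,0,0]],[-1,[-0.003,0,0.002],[0,0,0]],[-1,[-0.003,0,0.002],[0,0,0]],[-1,[-0.001,0,0.002],[0,0,0]],[-1,[0,0,0.002],[0,0,0]],[-1,[0,0,0.002],[0,0,0]]]' | sed -n 2,4p
python3 -m pendant '[[-1,[0.0005,0,0],[0,0,0]],[-1,[0.001,0,0],[0,0,0]],[-1,[0.001,0,0],[0,0,0]]]' | sed -n 2,4p
```

```text
tool_pos: [0.4694, 0.1171, 0.0642]
orientation: [180.0, 0.1, -4.2]
force: [-3.6, 1.5, 1.9]
tool_pos: [0.4703, 0.1171, 0.0643]
orientation: [180.0, 0.1, -4.1]
force: [-6.1, 1.0, 2.0]
```

```bash
python3 -m pendant '[[-1,[0.0003,0,0],[0,0,0]],[-1,[0.0006,0,0],[0,0,0]],[-1,[0.0006,0,0],[0,0,0]]]' | sed -n 2,4p
python3 -m pendant '[[-1,[0.0003,0,0],[0,0,0]],[-1,[0.0006,0,0],[0,0,0]],[-1,[0.0006,0,0],[0,0,0]]]' | sed -n 2,4p
```

```text
tool_pos: [0.4704, 0.117, 0.0642]
orientation: [180.0, 0.1, -4.2]
force: [-8.0, 3.1, 3.6]
tool_pos: [0.4705, 0.117, 0.0642]
orientation: [180.0, 0.2, -4.2]
force: [-10.8, 4.1, 4.7]
```

```bash
python3 -m pendant '[[-1,[-0.004,0,0],[0,0,0]],[-1,[-0.01,0,0],[0,0,0]],[-1,[-0.02,0,-0.03],[0,0,0]],[-1,[-0.025,-0.02,-0.07],[0,0,0]],[-1,[-0.025,-0.036,-0.11],[0,0,0]],[-1,[-0.025,-0.036,-0.15],[0,0,0]],[-1,[-0.025,-0.036,-0.18],[0,0,0]],[-1,[-0.025,-0.036,-0.18],[0,0,0]],[-1,[-0.025,-0.036,-0.18],[0,0,0]],[-1,[-0.025,-0.036,-0.18],[0,0,0]]]'
python3 - <<'E'
from edge import *; from jig import jig_fit
import pickle
np.set_printoptions(precision=4,suppress=True)
p=viewer.camera_params("wrist"); im=viewer.snapshot("wrist")[:,:,::-1].copy(); cv2.imwrite("pics/w4.png",im); pickle.dump((p,sensors.get_obs()),open("w4.pkl","wb"))
print(jig_fit("wrist",p,im)); print(measure("wrist",p,im,ly=(.022,.07)))
for f in ("w3","w4"):
  p,_=pickle.load(open(f+".pkl","rb")); im=cv2.imread(f"pics/{f}.png")
  for th in (100,120,140):
    o,g,out=plate_fit("wrist",p,im,th=th)
    for a,c in out:
        r=cv2.minAreaRect(c); c=np.linalg.solve(np.c_[[np.cos(A),np.sin(A)],[-np.sin(A),np.cos(A)]],px2w(r[0],.66,.30)[0]-N); print(f,th,r[1][0]/3,r[1][1]/3,r[2],c-[.06,.045])
# mouth of hole vs
o=sensors.get_obs(); T0,y0=o['tool_pos'],o['orientation'][2]; print(T0,y0)
for h,z in((.03,.15),(.03,.064),(.0185,.064)):
    P,Y=plate_tool(0,(.12+h,.066),z); print(P,rel(P,Y,T0,y0))
E
```

```text
clock: 15.93
tool_pos: [0.4495, 0.1548, 0.2443]
orientation: [-180.0, -0.0, -4.1]
force: [-0.5, 0.2, -0.7]
opening: 0.0003
gripper_force: 0.0
(array([[0.5751, 0.0973],
       [0.5593, 0.0834],
       [0.49  , 0.0885]]), array([0.5697, 0.0877, 1.4991]), array([ 0.0003,  0.    ,  0.0001,  0.    , -0.0004, -0.    ]))
[(array([-0.0161,  1.1647]), np.int64(48), 49), (array([ 0.0173, -0.7765]), np.int64(82), 90)]
w3 100 121.9149169921875 92.4991455078125 3.7313966751098633 [0.0002 0.0023]
w3 120 120.97186279296875 91.36220296223958 3.7564525604248047 [0.0004 0.0022]
w3 140 120.2196553548177 90.42974853515625 3.742987871170044 [0.0004 0.0022]
w3 140 230.33329264322916 192.6666259765625 90.0 [-0.0142 -0.0072]
w4 100 122.133056640625 102.4479471842448 2.9814612865448 [ 0.0007 -0.004 ]
w4 120 121.07166544596355 91.35939534505208 3.2358927726745605 [0.0007 0.0008]
w4 140 120.15941365559895 90.47525024414062 3.1449573040008545 [0.0008 0.0008]
[0.4492 0.1545 0.2436] -4.1472544745157345
[0.5146 0.2425 0.15  ] (array([ 0.0589, -0.0924,  0.0936]), np.float64(-0.03))
[0.5146 0.2425 0.064 ] (array([ 0.0589, -0.0924,  0.1796]), np.float64(-0.03))
[0.5138 0.231  0.064 ] (array([ 0.0589, -0.0809,  0.1796]), np.float64(-0.03))
```

```bash
python3 -m pendant '[[-1,[0.03,-0.04,0],[0,0,0]],[-1,[0.06,-0.08,0],[0,0,0]],[-1,[0.095,-0.0924,0.03],[0,0,0]],[-1,[0.095,-0.0924,0.07],[0,0,0]],[-1,[0.095,-0.0924,0.11],[0,0,0]],[-1,[0.095,-0.0924,0.15],[0,0,0]],[-1,[0.095,-0.0924,0.175],[0,0,0]],[-1,[0.095,-0.0924,0.18],[0,0,0]],[-1,[0.095,-0.085,0.18],[0,0,0]],[-1,[0.095,-0.079,0.18],[0,0,0]]]'
python3 -m pendant '[[-1,[0,0.0005,0],[0,0,0]],[-1,[0,0.001,0],[0,0,0]],[-1,[0,0.0015,0],[0,0,0]],[-1,[0,0.0015,0],[0,0,0]]]' | sed -n 2,4p
python3 -m pendant '[[-1,[0,0.0005,0],[0,0,0]],[-1,[0,0.001,0],[0,0,0]],[-1,[0,0.001,0],[0,0,0]]]' | sed -n 2,4p
```

```text
clock: 16.82
tool_pos: [0.5494, 0.2261, 0.0626]
orientation: [179.9, 0.1, -4.1]
force: [2.0, 7.1, -5.9]
opening: 0.0005
gripper_force: 4.9
tool_pos: [0.5501, 0.2255, 0.0646]
orientation: [-180.0, -0.0, -4.1]
force: [0.6, 1.9, -1.6]
tool_pos: [0.5504, 0.2252, 0.0648]
orientation: [-179.9, -0.1, -4.1]
force: [0.5, 5.0, -2.1]
```

```bash
python3 -m pendant '[[-1,[0,0.0003,0],[0,0,0]],[-1,[0,0.0007,0],[0,0,0]],[-1,[0,0.001,0],[0,0,0]],[-1,[0,0.001,0],[0,0,0]]]' | sed -n 2,4p
python3 -m pendant '[[-1,[0,0.0003,0],[0,0,0]],[-1,[0,0.0007,0],[0,0,0]],[-1,[0,0.001,0],[0,0,0]],[-1,[0,0.001,0],[0,0,0]]]' | sed -n 2,4p
```

```text
tool_pos: [0.5506, 0.225, 0.0648]
orientation: [-179.9, -0.1, -4.1]
force: [-1.0, 7.5, -2.2]
tool_pos: [0.5508, 0.2249, 0.065]
orientation: [-179.8, -0.1, -4.1]
force: [-0.7, 10.0, -3.1]
```

```bash
python3 -m pendant '[[-1,[0,-0.005,0],[0,0,0]],[-1,[0,-0.01,0],[0,0,0]],[-1,[-0.018,-0.01,0.001],[0,0,0]],[-1,[-0.037,-0.01,0.001],[0,0,0]],[-1,[-0.037,-0.01,0.001],[0,0,0]],[-1,[-0.037,-0.006,0.001],[0,0,0]],[-1,[-0.037,-0.004,0.001],[0,0,0]],[-1,[-0.037,-0.002,0.001],[0,0,0]],[-1,[-0.037,-0.002,0.001],[0,0,0]]]' | sed -n 2,4p
python3 -m pendant '[[-1,[0,0.0005,0],[0,0,0]],[-1,[0,0.001,0],[0,0,0]],[-1,[0,0.0015,0],[0,0,0]],[-1,[0,0.0015,0],[0,0,0]]]' | sed -n 2,4p
python3 -m pendant '[[-1,[0,0.0003,0],[0,0,0]],[-1,[0,0.0007,0],[0,0,0]],[-1,[0,0.001,0],[0,0,0]],[-1,[0,0.001,0],[0,0,0]]]' | sed -n 2,4p
```

```text
tool_pos: [0.5138, 0.228, 0.0637]
orientation: [-179.9, -0.0, -4.2]
force: [-3.1, 6.1, -0.2]
tool_pos: [0.5139, 0.2279, 0.0638]
orientation: [-179.8, -0.1, -4.2]
force: [-3.0, 11.2, -0.4]
tool_pos: [0.514, 0.2277, 0.0638]
orientation: [-179.7, -0.1, -4.2]
force: [-5.7, 13.9, -1.2]
```

```bash
python3 -m pendant '[[-1,[-0.0005,0.0003,0],[0,0,0]],[-1,[-0.001,0.0006,0],[0,0,0]],[-1,[-0.0015,0.001,0],[0,0,0]],[-1,[-0.0015,0.001,0],[0,0,0]]]' | sed -n 2,4p
python3 -m pendant '[[-1,[-0.0003,0.0003,0],[0,0,0]],[-1,[-0.0005,0.0007,0],[0,0,0]],[-1,[-0.0005,0.001,0],[0,0,0]],[-1,[-0.0005,0.001,0],[0,0,0]]]' | sed -n 2,4p
```

```text
tool_pos: [0.5135, 0.2277, 0.0642]
orientation: [-179.6, -0.2, -4.1]
force: [-3.2, 15.6, -3.6]
tool_pos: [0.5135, 0.2275, 0.0645]
orientation: [-179.5, -0.3, -4.1]
force: [-1.8, 17.9, -1.3]
```

```bash
python3 -m pendant '[[-1,[-0.0005,0.0002,0],[0,0,0]],[-1,[-0.001,0.0006,0],[0,0,0]],[-1,[-0.001,0.0008,0],[0,0,0]],[-1,[-0.001,0.0008,0],[0,0,0]],[-1,[-0.001,0.0008,0],[0,0,0]],[-1,[-0.001,0.0008,0],[0,0,0]],[-1,[-0.001,0.0008,0],[0,0,0]]]' | sed -n 2,4p
```

```text
tool_pos: [0.5132, 0.2275, 0.0649]
orientation: [-179.5, -0.4, -4.1]
force: [-0.9, 18.7, -2.4]
```

```bash
python3 -m pendant '[[-1,[-0.0004,0.0003,0],[0,0,0]],[-1,[-0.0008,0.0006,0],[0,0,0]],[-1,[-0.0008,0.0007,0],[0,0,0]],[-1,[-0.0008,0.0007,0],[0,0,0]],[-1,[-0.0008,0.0007,0],[0,0,0]],[-1,[-0.0008,0.0007,0],[0,0,0]],[-1,[-0.0008,0.0007,0],[0,0,0]],[-1,[-0.0008,0.0007,0],[0,0,0]],[-1,[-0.0008,0.0007,0],[0,0,0]]]' | sed -n 2,4p; python3 -m pendant '[[-1,[0,0,0],[0,0,0]],[-1,[0,0,0],[0,0,0]],[-1,[0,0,0],[0,0,0]]]' | sed -n 1,4p
```

```text
tool_pos: [0.513, 0.2274, 0.0652]
orientation: [-179.4, -0.4, -4.1]
force: [0.0, 19.7, -2.8]
clock: 21.73
tool_pos: [0.513, 0.2274, 0.0652]
orientation: [-179.4, -0.4, -4.1]
force: [1.3, 19.6, -2.0]
```

```bash
python3 -m pendant '[[-1,[0.0005,-0.003,0],[0,0,0]],[-1,[0.0005,-0.01,0],[0,0,0]],[-1,[0,-0.022,0],[0,0,0]],[-1,[0,-0.02,-0.04],[0,0,0]],[-1,[0,-0.02,-0.08],[0,0,0]],[-1,[-0.03,0.01,-0.12],[0,0,0]],[-1,[-0.06,0.05,-0.15],[0,0,0]],[-1,[-0.06,0.075,-0.18],[0,0,0]],[-1,[-0.06,0.075,-0.18],[0,0,0]],[-1,[-0.06,0.075,-0.18],[0,0,0]]]'
python3 -m pendant '[[-1,[0,0,0],[0,0,0]],[-1,[0,0,0],[0,0,0]]]' | sed -n 1,4p
cat > chk.py <<'E'
from edge import *; from jig import jig_fit
import pickle,sys
np.set_printoptions(precision=4,suppress=True)
f=sys.argv[1]; p=viewer.camera_params("wrist"); im=viewer.snapshot("wrist")[:,:,::-1].copy(); cv2.imwrite(f"pics/{f}.png",im); pickle.dump((p,sensors.get_obs()),open(f+".pkl","wb"))
print(jig_fit("wrist",p,im)[1]); print(measure("wrist",p,im,ly=(.022,.07)))
for th in (120,140):
    o,g,out=plate_fit("wrist",p,im,th=th)
    for a,c in out:
        r=cv2.minAreaRect(c); c=np.linalg.solve(np.c_[[np.cos(A),np.sin(A)],[-np.sin(A),np.cos(A)]],px2w(r[0],.66,.30)[0]-N); print(f,th,r[1][0]/3,r[1][1]/3,r[2],c-[.06,.045])
E
python3 chk.py w5
```

```text
clock: 22.57
tool_pos: [0.4438, 0.1491, 0.2483]
orientation: [-179.8, -0.3, -4.2]
force: [0.5, 0.6, 0.4]
opening: 0.0004
gripper_force: 0.0
clock: 22.73
tool_pos: [0.4436, 0.1508, 0.2432]
orientation: [180.0, 0.0, -4.2]
force: [-1.0, 0.5, -0.0]
[0.5697 0.0877 1.4989]
[(array([-0.0085,  0.6729]), np.int64(47), 49), (array([ 0.0051, -0.1641]), np.int64(90), 90)]
w5 120 121.05166625976562 91.34312947591145 3.8949782848358154 [0.0003 0.0005]
w5 140 120.2545878092448 90.46328735351562 3.945185899734497 [0.0004 0.0005]
w5 140 215.6666259765625 186.33329264322916 90.0 [-0.0179 -0.0002]
```

```bash
python3 -m pendant '[[0.2,[0,0.035,0],[0,0,0]],[0.2,[0,0.075,0],[0,0,0]],[0.2,[0,0.115,0],[0,0,0]],[0.2,[0,0.155,0],[0,0,0]],[0.2,[0,0.195,0],[0,0,0]],[0.2,[0,0.235,0],[0,0,0]],[0.2,[0.005,0.265,0],[0,0,0]],[0.2,[0.01,0.285,0],[0,0,0]],[0.2,[0.01,0.285,0],[0,0,0]],[0.2,[0.01,0.285,0],[0,0,0]]]'
python3 -m pendant '[[0.2,[0,0,0],[0,0,0]],[0.2,[0,0,0],[0,0,0]]]' | sed -n 1,4p
python3 - <<'E'
from h import *; import pickle
p=viewer.camera_params("wrist"); o=sensors.get_obs(); im=viewer.snapshot("wrist")[:,:,::-1].copy(); cv2.imwrite("pics/w6.png",im); pickle.dump((p,o),open("w6.pkl","wb"))
print(o['tool_pos'],o['opening'],proj("wrist",p,[[.5001,-.1367,.11],[.525,-.204,.092]]))
E
```

```text
clock: 23.62
tool_pos: [0.433, -0.1349, 0.2419]
orientation: [180.0, 0.2, -4.3]
force: [0.5, -0.2, -0.4]
opening: 0.0517
gripper_force: 0.0
clock: 23.78
tool_pos: [0.4331, -0.1334, 0.2428]
orientation: [180.0, 0.1, -4.1]
force: [-0.3, 0.7, 1.0]
[ 0.43312221 -0.1333672   0.24284637] 0.053147949839852285 [[319.46289017 148.77361573]
 [398.54250034 114.18666618]]
```

View pics/w6.png

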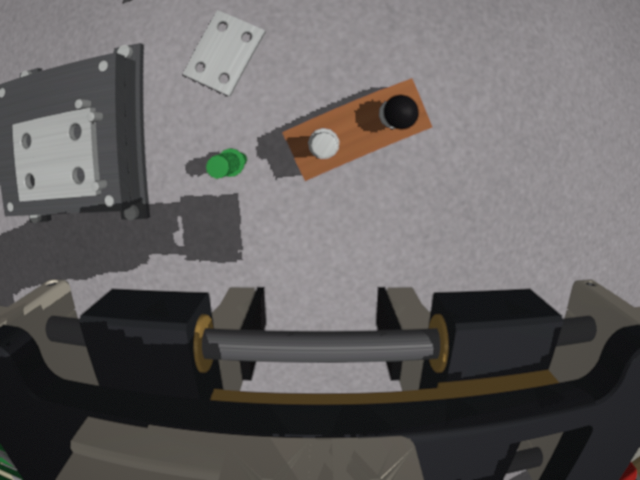

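```bash
python3 - <<'E'
from h import *; import pickle
np.set_printoptions(precision=4,suppress=True)
p,o=pickle.load(open("w6.pkl","rb")); im=cv2.imread("pics/w6.png")
b=(.47,.54,-.17,-.10); s=6; O=ortho("wrist",p,im,.11,*b,s); g=cv2.GaussianBlur(cv2.cvtColor(O,cv2.COLOR_BGR2GRAY),(7,7),0)
hsv=cv2.cvtColor(O,cv2.COLOR_BGR2HSV)
cv2.imwrite("pics/pin6.png",O)
c=cv2.HoughCircles(g,cv2.HOUGH_GRADIENT,1,30,param1=60,param2=15,minRadius=45,maxRadius=95)
for q in c[0]: print(px2w(q[:2],b[1],b[3],s),q[2]/s)
for th in(140,160,180,200):
    m=((g>th)&(hsv[...,1]<60)).astype(np.uint8); n,l,st,ce=cv2.connectedComponentsWithStats(m)
    for i in range(1,n):
        if st[i,4]>2000: print(th,st[i,2:]/[s,s,s*s],px2w(ce[i],b[1],b[3],s))
E
```

```text
[[ 0.5042 -0.14  ]] 11.900001
140 [ 55.5     21.5    611.6111] [[ 0.5328 -0.1189]]
140 [ 21.3333  23.5    377.2778] [[ 0.5042 -0.1414]]
140 [ 70.      21.5    829.0556] [[ 0.4768 -0.1414]]
160 [ 20.1667  22.5    332.5556] [[ 0.5041 -0.1415]]
180 [ 17.3333  17.1667 183.5278] [[ 0.5038 -0.1425]]
```

View pics/pin6.png

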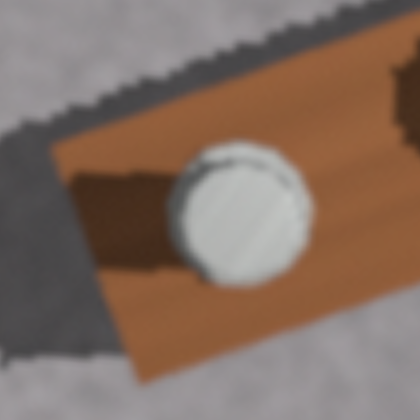

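```bash
python3 -m pendant '[[0.2,[0.035,0.0013,0],[0,0,0]],[0.2,[0.0703,0.0026,0.005],[0,0,0]],[0.2,[0.0703,0.0026,0.04],[0,0,0]],[0.2,[0.0703,0.0026,0.08],[0,0,0]],[0.2,[0.0703,0.0026,0.12],[0,0,0]],[0.2,[0.0703,0.0026,0.15],[0,0,0]],[0.2,[0.0703,0.0026,0.168],[0,0,0]],[0.2,[0.0703,0.0026,0.172],[0,0,0]],[0.2,[0.0703,0.0026,0.172],[0,0,0]],[0.2,[0.0703,0.0026,0.172],[0,0,0]]]'
python3 -m pendant '[[0.2,[0,0,0],[0,0,0]],[-0.3,[0,0,0],[0,0,0]],[-1,[0,0,0],[0,0,0]],[-1,[0,0,0],[0,0,0]],[-1,[0,0,0],[0,0,0]],[-1,[0,0,0],[0,0,0]],[-1,[0,0,0],[0,0,0]],[-1,[0,0,0],[0,0,0]]]'
```

```text
clock: 24.67
tool_pos: [0.504, -0.1413, 0.0725]
orientation: [180.0, -0.1, -4.1]
force: [0.3, -0.8, 1.1]
opening: 0.0523
gripper_force: 0.0
clock: 25.33
tool_pos: [0.5031, -0.1418, 0.0716]
orientation: [180.0, -0.0, -4.1]
force: [-0.2, 0.3, 3.7]
opening: 0.0196
gripper_force: 30.0
```

```bash
python3 -m pendant '[[-1,[0,0,-0.01],[0,0,0]],[-1,[0,0,-0.025],[0,0,0]],[-1,[0,0,-0.045],[0,0,0]],[-1,[0,0,-0.07],[0,0,0]],[-1,[0,0,-0.1],[0,0,0]],[-1,[0,0,-0.12],[0,0,0]],[-1,[0,0,-0.12],[0,0,0]],[-1,[0,0,-0.12],[0,0,0]]]'
python3 - <<'E'
from rel import *
o=sensors.get_obs(); T0,y0=o['tool_pos'],o['orientation'][2]; print(T0,o['orientation'],o['force'])
for z in(.19,.15,.14,.082): print(rel(j2w((.098,.068),z),np.degrees(A)-90,T0,y0), j2w((.098,.068),z))
E
```

```text
clock: 26.0
tool_pos: [0.5034, -0.1417, 0.193]
orientation: [-180.0, -0.1, -4.1]
force: [-1.6, 0.4, -2.8]
opening: 0.0193
gripper_force: 30.0
[ 0.50337991 -0.14168275  0.19295868] [-1.79965260e+02 -1.42688412e-01 -4.13495580e+00] [-1.61122655  0.41259254 -2.75084724]
(array([-0.0184, -0.3319,  0.003 ]), np.float64(-0.01)) [0.5089166  0.19073225 0.19      ]
(array([-0.0184, -0.3319,  0.043 ]), np.float64(-0.01)) [0.5089166  0.19073225 0.15      ]
(array([-0.0184, -0.3319,  0.053 ]), np.float64(-0.01)) [0.5089166  0.19073225 0.14      ]
(array([-0.0184, -0.3319,  0.111 ]), np.float64(-0.01)) [0.5089166  0.19073225 0.082     ]
```

```bash
python3 -m pendant '[[-1,[-0.002,-0.035,0],[0,0,0]],[-1,[-0.005,-0.07,0],[0,0,0]],[-1,[-0.007,-0.11,0],[0,0,0]],[-1,[-0.009,-0.15,0],[0,0,0]],[-1,[-0.012,-0.19,0],[0,0,0]],[-1,[-0.014,-0.23,0],[0,0,0]],[-1,[-0.016,-0.27,0],[0,0,0]],[-1,[-0.018,-0.305,0],[0,0,0]],[-1,[-0.0184,-0.325,0],[0,0,0]],[-1,[-0.0184,-0.3319,0],[0,0,0]]]' | sed -n 1,3p
python3 -m pendant '[[-1,[0,0,0.02],[0,0,0]],[-1,[0,0,0.044],[0,0,0]],[-1,[0,0,0.044],[0,0,0]],[-1,[0,0,0.044],[0,0,0]],[-1,[0,0,0.044],[0,0,0]]]'
python3 - <<'E'
from rel import *; import pickle
np.set_printoptions(precision=4,suppress=True)
p=viewer.camera_params("wrist"); o=sensors.get_obs(); im=viewer.snapshot("wrist")[:,:,::-1].copy(); cv2.imwrite("pics/w7.png",im); pickle.dump((p,o),open("w7.pkl","wb"))
T=o['tool_pos']; print(T,o['orientation'],o['force'])
tip=T-[0,0,.061]
print("nose,collar,px",proj("wrist",p,[tip,T-[0,0,.011]]), "holes",proj("wrist",p,[j2w(v,.07) for v in((.098,.068),(.098,.022),(.022,.068),(.022,.022))]))
g=cv2.cvtColor(im,cv2.COLOR_BGR2GRAY)
u,v=proj("wrist",p,[tip])[0].astype(int); print(u,v)
print(cv2.resize(g[v-60:v+60,u-70:u+70],(35,30),interpolation=cv2.INTER_AREA)//10)
E
```

```text
clock: 26.83
tool_pos: [0.5078, 0.1932, 0.19]
orientation: [179.9, 0.1, -4.0]
clock: 27.25
tool_pos: [0.5089, 0.1901, 0.148]
orientation: [180.0, -0.0, -4.1]
force: [0.2, 1.0, -0.8]
opening: 0.0193
gripper_force: 30.0
[0.5089 0.1901 0.148 ] [179.9616  -0.0017  -4.1431] [ 0.2126  0.992  -0.7575]
nose,collar,px [[321.3854 262.2038]
 [321.5888 295.8625]] holes [[320.3904 253.635 ]
 [320.3626 185.2465]
 [430.5066 253.3054]
 [435.4745 187.0708]]
321 262
[[ 9  9  9 ... 21 21 21]
 [ 9  9  9 ... 21 21 21]
 [ 9  9  9 ... 21 21 21]
 ...
 [ 2  2  2 ...  2  2  2]
 [ 2  2  2 ...  2  2  2]
 [ 2  2  3 ...  2  2  2]]
```

```bash
python3 - <<'E'
import cv2,numpy as np
g=cv2.cvtColor(cv2.imread("pics/w7.png"),cv2.COLOR_BGR2GRAY)
print("col0=276 step3,row step 4")
for r in range(160,312,4): print(r,' '.join(f"{int(x):3d}" for x in g[r,276:370:3]))
E
```

```text
col0=276 step3,row step 4
160  94  59  47 170 201 201 201 201 202 201 202 203 203 203 204 204 205 204 205 204 205 206 207 207 208 209 210 211 211 211 213 213
164  91  57  45 172 200 202 201 202 202 201 201 202 201 201 203 202 202 202 202 203 204 205 206 206 208 208 209 209 210 210 211 212
168  91  76  45 165 202 202 203 202 203 203 203 203 204 202 203 203 204 204 204 204 205 206 206 207 207 208 209 210 211 211 213 213
172  93  76  47 158 204 204 205 205 204 205 204 204 198 174 146 141 164 195 207 207 207 208 210 211 212 212 213 214 214 215 216 217
176  93  79  46 147 203 203 203 204 204 203 202 172 103  92  92  77  56  62 136 204 207 209 209 210 210 211 212 213 213 215 215 216
180  93  84  48 144 202 202 202 202 203 203 187  97  93  93  93  94  73  47  50 141 204 207 208 209 210 211 212 212 213 214 215 216
184  89  49  47 139 199 198 198 198 199 198 147  94  94  94  94  94  78  47  47  97 195 202 202 203 204 204 206 206 206 208 209 209
188  92  53  48 136 202 202 202 202 203 204 159  92  93  93  93  94  89  47  46 102 201 208 209 210 211 212 213 213 215 216 217 217
192  93  53  48 13
[... 3241 characters left out ...]
  63  23  30  88  94  94  94  95  95  95
292  97  97  97  97  97  61  19  19  82  83  61  55  66  68  65  66  65  70  68  50  67  91  62  19  20  82  97  97  97  97  97  97
296  96  97  97  97  95  41  18  19  76  53  55  46  49  62  73  78  65  59  50  53  55  66  57  19  19  62  97  97  97  97  97  97
300  97  97  97  97  89  26  20  18  50  51  55  66  48  42  46  46  40  42  54  69  49  55  38  17  20  41  94  97  97  97  97  96
304  97  97  96  94  79  20  19  19  38  57  46  66  73  68  64  59  63  68  76  60  50  62  29  20  19  24  88  94  97  97  97  97
308  98  99  97  95  63  19  22  19  45  52  59  42  46  57  71  74  64  56  47  47  64  50  37  18  19  19  81  95  98  99  97  96
```

```bash
python3 - <<'E'
from rel import *; import pickle
np.set_printoptions(precision=1,suppress=True)
p,o=pickle.load(open("w7.pkl","rb")); T=o['tool_pos']; ex=np.array([.9974,-.0715,0])
def rim(z,r):
    t=np.linspace(0,2*np.pi,181); q=proj("wrist",p,np.c_[T[0]+r*np.cos(t),T[1]+r*np.sin(t),np.full(181,T[2]+z)]); return q.min(0),q.max(0)
for n,z,r in(("collar under",-.011,.014),("collar top",-.007,.014),("shaft base",-.011,.008),("nose top",-.053,.008),("nose end r2",-.061,.002),("nose end r4",-.061,.004),("nose end r5",-.061,.005)): print(n,*rim(z,r))
print("row shift per mm at collar",proj("wrist",p,[T-[0,0,.011]+ex*.001])-proj("wrist",p,[T-[0,0,.011]]),"at nose",proj("wrist",p,[T-[0,0,.061]+ex*.001])-proj("wrist",p,[T-[0,0,.061]]))
def rimw(c,z,r):
    t=np.linspace(0,2*np.pi,181); q=proj("wrist",p,np.c_[c[0]+r*np.cos(t),c[1]+r*np.sin(t),np.full(181,z)]); return q.min(0),q.max(0)
print("hole98,68",*rimw(j2w((.098,.068),0),.07,.009)); print("hole98,22",*rimw(j2w((.098,.022),0),.07,.009))
g=cv2.cvtColor(cv2.imread("pics/w7.png"),cv2.COLOR_BGR2GRAY)
for c in (314,320,326): print(c,g[238:284,c].tolist())
E
```

```text
collar under [293.7 269.8] [349.5 320.3]
collar top [293.1 272.8] [350.1 324.1]
shaft base [305.6 281.2] [337.6 310. ]
nose top [308.2 254.1] [334.6 278.9]
nose end r2 [318.2 259.2] [324.6 265.2]
nose end r4 [315.  256.2] [327.8 268.2]
nose end r5 [313.4 254.6] [329.4 269.7]
row shift per mm at collar [[ 0.  -1.8]] at nose [[ 0.  -1.5]]
hole98,68 [307.  240.7] [333.8 266.2]
hole98,22 [306.3 171.3] [334.4 199.1]
314 [101, 102, 102, 98, 93, 88, 84, 83, 83, 84, 84, 83, 78, 63, 49, 42, 43, 53, 67, 78, 83, 84, 84, 84, 85, 85, 85, 85, 86, 85, 86, 86, 86, 86, 87, 89, 95, 100, 101, 98, 96, 95, 94, 94, 91, 87]
320 [102, 101, 97, 92, 86, 84, 83, 82, 82, 82, 84, 85, 85, 85, 75, 60, 61, 77, 83, 84, 84, 84, 84, 84, 84, 84, 84, 83, 85, 85, 85, 84, 85, 85, 90, 97, 101, 100, 100, 98, 96, 95, 93, 91, 88, 86]
326 [131, 120, 115, 112, 110, 101, 90, 83, 82, 83, 83, 81, 77, 63, 49, 41, 43, 58, 76, 84, 86, 86, 86, 86, 86, 86, 86, 86, 86, 85, 86, 85, 85, 85, 85, 90, 96, 101, 100, 97, 96, 94, 95, 93, 90, 86]
```

```bash
python3 -m pendant '[[-1,[0,0,0.006],[0,0,0]],[-1,[0,0,0.012],[0,0,0]],[-1,[0,0,0.018],[0,0,0]],[-1,[0,0,0.02],[0,0,0]],[-1,[0,0,0.02],[0,0,0]]]' | sed -n 2,4p
python3 -m pendant '[[-1,[0,0,0.002],[0,0,0]],[-1,[0,0,0.004],[0,0,0]],[-1,[0,0,0.006],[0,0,0]],[-1,[0,0,0.006],[0,0,0]]]' | sed -n 2,4p
```

```text
tool_pos: [0.5081, 0.1902, 0.1267]
orientation: [179.9, 0.1, -4.1]
force: [0.5, -0.0, -1.4]
tool_pos: [0.5084, 0.1905, 0.1211]
orientation: [180.0, 0.0, -4.1]
force: [-0.3, 0.0, -2.2]
```

```bash
python3 -m pendant '[[-1,[0,0,0.003],[0,0,0]],[-1,[0,0,0.006],[0,0,0]],[-1,[0,0,0.009],[0,0,0]],[-1,[0,0,0.01],[0,0,0]],[-1,[0,0,0.01],[0,0,0]]]' | sed -n 2,4p
python3 -m pendant '[[-1,[0,0,0.004],[0,0,0]],[-1,[0,0,0.008],[0,0,0]],[-1,[0,0,0.012],[0,0,0]],[-1,[0,0,0.012],[0,0,0]]]' | sed -n 2,4p
```

```text
tool_pos: [0.5083, 0.1904, 0.111]
orientation: [180.0, 0.0, -4.1]
force: [-0.8, -1.0, -1.1]
tool_pos: [0.5081, 0.1903, 0.0984]
orientation: [180.0, 0.1, -4.1]
force: [0.2, -0.8, -1.9]
```

```bash
python3 -m pendant '[[-1,[0,0,0.004],[0,0,0]],[-1,[0,0,0.008],[0,0,0]],[-1,[0,0,0.011],[0,0,0]],[-1,[0,0,0.012],[0,0,0]],[-1,[0,0,0.012],[0,0,0]]]' | sed -n 2,4p
python3 -m pendant '[[-1,[0,0,0.001],[0,0,0]],[-1,[0,0,0.002],[0,0,0]],[-1,[0,0,0.003],[0,0,0]],[-1,[0,0,0.003],[0,0,0]]]' | sed -n 2,4p
```

```text
tool_pos: [0.5084, 0.1904, 0.0871]
orientation: [180.0, 0.0, -4.1]
force: [-0.3, 0.8, -2.6]
tool_pos: [0.5085, 0.1906, 0.0844]
orientation: [180.0, 0.0, -4.1]
force: [0.4, -0.1, -2.6]
```

```bash
python3 -m pendant '[[-1,[0,0,0.001],[0,0,0]],[-1,[0,0,0.002],[0,0,0]],[-1,[0,0,0.002],[0,0,0]]]' | sed -n 2,4p
python3 -m pendant '[[-1,[0,0,0.0005],[0,0,0]],[-1,[0,0,0.001],[0,0,0]],[-1,[0,0,0.001],[0,0,0]]]' | sed -n 2,4p
python3 -m pendant '[[-1,[0,0,0.0005],[0,0,0]],[-1,[0,0,0.001],[0,0,0]],[-1,[0,0,0.001],[0,0,0]]]' | sed -n 2,4p
```

```text
tool_pos: [0.5085, 0.1905, 0.0823]
orientation: [180.0, 0.0, -4.1]
force: [0.0, 0.4, -1.9]
tool_pos: [0.5086, 0.1906, 0.0817]
orientation: [-180.0, -0.0, -4.1]
force: [-0.2, -0.2, 0.8]
tool_pos: [0.5087, 0.1906, 0.0816]
orientation: [-180.0, -0.0, -4.1]
force: [-3.7, -1.1, 9.0]
```

```bash
python3 -m pendant '[[-1,[0,0,-0.001],[0,0,0]],[-1,[0,0,-0.0012],[0,0,0]],[-0.3,[0,0,-0.0012],[0,0,0]],[0,[0,0,-0.0012],[0,0,0]],[0.1,[0,0,-0.0012],[0,0,0]],[0.1,[0,0,-0.0012],[0,0,0]],[0.1,[0,0,-0.0012],[0,0,0]],[0.1,[0,0,-0.0012],[0,0,0]]]'
python3 -m pendant '[[0.1,[0,0,-0.01],[0,0,0]],[0.1,[0,0,-0.03],[0,0,0]],[0.1,[0,0,-0.06],[0,0,0]],[0.1,[0,0,-0.1],[0,0,0]],[0.1,[-0.03,-0.01,-0.14],[0,0,0]],[0.1,[-0.065,0.02,-0.165],[0,0,0]],[0.1,[-0.065,0.035,-0.165],[0,0,0]],[0.1,[-0.065,0.035,-0.165],[0,0,0]],[0.1,[-0.065,0.035,-0.165],[0,0,0]],[0.1,[-0.065,0.035,-0.165],[0,0,0]]]'
python3 chk.py w8
python3 - <<'E'
from rel import *; import pickle
np.set_printoptions(precision=4,suppress=True)
p,o=pickle.load(open("w8.pkl","rb")); im=cv2.imread("pics/w8.png"); P=j2w((.098,.068),.12)
b=(P[0]-.03,P[0]+.03,P[1]-.03,P[1]+.03)
g=cv2.cvtColor(ortho("wrist",p,im,.12,*b,2),cv2.COLOR_BGR2GRAY)
for r in range(4,120,5): print(' '.join(f"{x:3d}" for x in g[r,4:120:4]))
E
```

```text
clock: 30.97
tool_pos: [0.5086, 0.1906, 0.0816]
orientation: [180.0, 0.0, -4.1]
force: [-0.1, -0.7, -0.7]
opening: 0.0476
gripper_force: 0.0
clock: 31.8
tool_pos: [0.4413, 0.1604, 0.2473]
orientation: [-179.9, -0.0, -4.1]
force: [0.8, -0.9, -0.8]
opening: 0.0481
gripper_force: 0.0
[0.5697 0.0877 1.4992]
[(array([-0.0103,  0.6844]), np.int64(49), 49), (array([ 0.0071, -0.2685]), np.int64(90), 90)]
w8 120 120.99341837565105 91.33833821614583 3.8785247802734375 [0.0004 0.0005]
w8 140 120.15054321289062 90.40938313802083 3.7313973903656006 [0.0004 0.0006]
w8 140 209.66666666666666 197.33333333333334 90.0 [-0.0126  0.0032]
 78  79  79  78  78  78  70  41 151 181 180 180 181 181 181 181 182 182 183 183 183 183 184 184 184 185 185 185 185
 82  81  81  82  81  81  76  50 153 177 177 177 179 178 179 179 179 181 181 181 182 183 183 184 184 184 184 185 184
 80  80  80  79  80  80  76  55 160 181 181 180 181 181 181 180 180 180 181 181 180 180 180 180 180 180 180 181 182
 77  77  78  78  79  78  69  56 166 181 181 182 182 182 182 182 183 183 183 183 183 183 184 184 183 184 184 183 183
 79  79  7
[... 1609 characters left out ...]
 180
 81  79  80  80  77  70  71  99 110 115 123 131 139 146 147 153 163 169 172 174 176 180 181 182 182 182 181 182 181
 79  79  79  79  79  79  80  80  79  80  80  80  80  80  81  80  80  82  82  83  84  88  89  90  90  91 108 116 123
 81  80  80  80  80  79  79  80  79  79  79  79  79  80  80  80  80  81  80  81  81  82  82  82  82  82  83  82  83
 80  79  81  81  82  80  82  82  82  82  82  82  82  83  83  83  82  83  82  82  81  82  81  80  81  80  81  82  81
 79  80  80  80  80  80  80  80  79  79  80  80  80  81  80  81  81  82  82  82  82  82  83  84  84  84  84  84  83
 98  84  79  80  80  79  80  79  79  80  79  80  80  81  81  81  80  80  79  80  79  81  81  81  80  81  81  81  81
```

```bash
python3 -c "
from plant import workorder
print(workorder.close_job())"
```

```text
the job is handed in; nothing more can be done
None
```

The job is handed in at about 32 s of the 72 s allowed. The plate is flush, about 0.3 degrees and 0.5 mm off by camera, and the locating pin is home through the plate and released. The final press was about 19.6 N on the plate for roughly 1 s, which I estimate put 11–15 N on the stop pin; that share was calculated, not measured, and no verdict came back.

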